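Clamp the small tin in the one-handed preparation stand

ROBOT

A 6-joint arm with a two-finger parallel gripper is mounted at the origin on a cart in front of the work surface, level with it; the furniture and walls round the work are solid. World frame = base frame: x ahead of the robot, y to its left, z up, the work surface at z = 0. Lengths are in m, angles in degrees, forces in N, time in s.
With the tool pointing down it reaches from about 0.2 to 0.875 m from the base axis. Payload 3.4 kg.
Tool frame: the origin (TCP) lies on the centre line of the jaws, within the pads' length; the fingertips stand 22 mm ahead of it and the grasp point (between the pads) lies 3 mm ahead of it (tip_extent is the distance from the TCP to the fingertips, in m); z points along the fingers, y is the line along which they close (so a half turn about z gives the same grasp; the last joint's range is limited). The gripper opens to 94 mm and grips with 3 to 60 N. Pads are 16 mm wide; open, the fingers measure 119 mm over their backs; the gripper's body (75 mm by 177 mm) begins 78 mm behind the grasp point.
Start: joints at [65.145, 15.808, 86.224, -0, 77.962, -6.933], TCP at [0.177, 0.547, 0.227] pointing down, gripper open.
Joint ranges: [-165.64, 165.64], [-43.16, 119.46], [12.63, 154.43], [-67.54, 247.53], [6.08, 155.33], [-154.97, 154.97]. Speed limits (degrees/s): [147.25, 147.25, 180, 180, 180, 180].

INTERFACE

Orientations are given as [roll, pitch, yaw] about the fixed x, y, z axes, in that order (R = Rz(yaw) Ry(pitch) Rx(roll)).
In Python, from cell import * gives the robot as it stands. The module is installed in compiled form; this text tells all that it offers.
- The arm moves only by the tool move_arm, never from a script. Its argument "deltas" is a list of rows, each a list of 7 numbers: the shift along the tool's x, y, z in cm, then the turn, a rotation vector about the tool's x, y, z in degrees, then the closure, from -1 (fully open) to 1 (shut). A call has exactly 10 rows; each row is the pose to reach, as a shift and turn from the pose commanded when the call began, along the tool's axes at that moment; what a row does not reach only later rows make up. A row lasts 1/8 s, in which the tool goes at most 62.5 mm and 10.7 degrees, less where a joint would pass 70% of its speed; a pose out of reach is approached as far as the arm can. A call with a gripper value outside its range is refused whole. The fingers move at their own pace and stop on an object; "newtons" is the grip in N (left out, the last holds). Time passes only in rows, so rows that repeat a pose let the fingers close, or fill a call up. It gives the time, the measured TCP pose, the force, the opening and the grip force at its end, in the units of the state.
- observe(): the state, without advancing time (a new reading comes with each control period).
- camera(name): name is "scene" or "top" or "wrist"; returns the picture (400x640x3 uint8, blue, green, red); there is no depth.
- camera_model(name): a dict with "K" (3x3 intrinsics, pixels), "rvec" (rotation vector, rad) and "tvec" (3), from world to camera coordinates, as OpenCV has them; the wrist camera has in their place "hand_eye" (4x4, takes a point from camera to tool coordinates, whose origin is the TCP and whose axes are the flange's). Camera axes: x right, y down, z forward; pixel columns grow to the right and rows downward; lengths in m; the calibration is good to about 2 mm. The wrist camera is an equidistant fisheye: a pixel r from the principal point sees the ray r / f radians off the axis. A picture is of the moment at which its call begins: read the wrist's pose just before it. camera_model takes no time and is no camera call.
- close_job(): hands the job in; it is judged then, once.
Trained networks look in the newest picture that a camera, given by its name, has taken for a name from the list of things; names that differ only in an ending like _2 or _b are one class to them, and where a whole thing is asked for, a point or a joint stands for the part that bears it (a point fixed in the world has none). Each returns a list of dicts, best first, with "score" (0 to 1); they miss things now and then, are a little off and sometimes report something else, mostly with a low value. They report only what shows in the picture. A call takes as long as a camera call. They do not tell look-alikes from the thing itself.
- recognise(camera, query): "xy" ([column, row] as shares, 0 to 1, of the picture: columns of its width, rows of its height, amid what is visible of it).
- place_of(camera, query): "xy" ([column, row] as shares, 0 to 1, of the picture: columns of its width, rows of its height: a listed point, or the origin of a listed thing).
The state is a dict: "time_s": time; "joint_pos": joint angles; "joint_velocities": joint speeds; "effort": joint torques, N m; "tcp_pos": TCP position; "tcp_rot": TCP orientation; "force": force on the tool from outside, world axes, zero at the start; "wrist_torque": the same for the moment, N m; "opening": finger opening in m; "grip_force": force on a finger pad.
Only numpy, scipy, OpenCV 4.12 (cv2) and the standard library are available. Lean on these libraries where they do the work, as an engineer would, in place of code of your own. Each camera call takes 0.05 s, during which the arm holds its last target. There are 200 camera calls.

TASK

Stand the small tin upright on the wooden stand, between the V block and the rubber jaw, and let go of it. Then turn the crank knob mounted under the stand clockwise (seen from above) until the jaw holds the tin firmly in the V: go on a little after you feel it bite, but stop well short of crushing the tin. Leave the tin clamped, let go of the crank, and leave the other things where they are.

Things in the scene. Friction and masses are not known exactly. Their poses are not given: they have to be found in the camera images.
- paste_tin: The smallest tin: closed cylinder 57 mm in diameter, 72 mm tall, about 0.2 kg, upright right of the bigger tins (75 x 110 mm) in front of the sink, or left of the stand. Origin: centre of its underside, z up. Clamped with 8 to 25 N it is held well; at 30 N it is dented. The jaw may push it up to 15 mm along the board until it seats.
- stand: Fixed wooden stand: a raised board 150 mm (its x) by 180 mm (its y), 14 mm thick, top 100 mm above the worktop. Origin on the worktop under the board's centre. It stands turned about 90 degrees right: its y points away from the robot, its front (-x) to the robot's left. On the board, V block at the +y side, sliding jaw with rubber pad at the -y side; crank knob underneath, at the front.
- jaw_track (a point): Fixed point on the board's top, 26 mm from a seated tin's side (stand frame [-0.005, -0.037, 0.100]). The sprung rubber pad (8 N/mm, 34 mm wide, 48 mm high) has its face here at knob 0, give or take 9 mm: its setting changes each time and is not reported, so feel where it bites. The jaw moves to the stand's +y by 25 mm per rad of the knob.
- v_block: Fixed wooden V block, a 120 degree V that opens to the stand's -y, 50 mm high. Origin: the point on the board's top under the centre of a tin seated in the V (stand frame [-0.005, 0.018, 0.100]); axes as the stand's. Room for fingers is on the tin's -x and +x sides.
- crank_post (a point): Grip of the crank: upright round post 16 mm in diameter at the end of the crank arm, always standing free in front of the board's front edge. This point is on its axis, 99 mm above the worktop, at the top end. The 12 mm thick arm joins it with its top 35 mm below this point.
- knob_axis (a point): Point on the knob's vertical axis, on the board's underside, 28 mm behind its front edge (stand frame [-0.047, 0, 0.086]). The black fluted knob, 42 mm across, hangs below it; the post circles it at 85 mm radius. The knob stays where it is left, but if the tin is clamped harder than 14 N it slips back to about 14 N when let go.
- knob (a joint): Angle q of the knob, 0 to 1.6 rad, clockwise seen from above (tightening); starts at 0 to 0.15. In the stand's frame the post lies from the axis in direction [-cos(q-0.80), sin(q-0.80)], straight to the front at 0.80. Friction takes about 4.1 N along the path at the post; each newton of clamping force adds about 0.29 N.
- tomato_tin_0: A bigger tin, 75 x 110 mm, bystander. Origin under its centre.
- tomato_tin_1: A bigger tin, 75 x 110 mm, bystander. Origin under its centre.
- salt_shaker: Shaker 44 x 90 mm, bystander. Origin under its centre.
- spice_0: Spice jar 41 x 105 mm, bystander. Origin under its centre.
Not all that is in view belongs to the job. Leave any purple or yellow look-alike of the paste_tin alone.

How it is judged (in metres and radians):
On the way, in this order (a step that is already met when the one before it is completed fails the run):
1. the small tin stands released on the stand, between V block and jaw (distance between paste_tin and v_block below 0.02 m and angle between paste_tin's own z axis and vertical below 0.1 rad and contact force between the fingers and paste_tin below 0.2 N), for 0.2 s.
2. the knob has been turned until the jaw presses the tin into the V (contact force between paste_tin and v_block above 7 N and value of joint knob above 0.5 rad and contact force between the fingers and paste_tin below 0.2 N), for 0.2 s.
At the end, for the whole second after the job is handed in: The small tin is seated upright in the V (within 6 mm of its seat, tilted less than 0.08 rad), pressed into the V with more than 7 N by the jaw, and at rest with the crank released (contact force between paste_tin and v_block above 7 N and distance between paste_tin and v_block below 0.006 m and angle between paste_tin's own z axis and vertical below 0.08 rad and linear speed of paste_tin below 0.02 m/s and velocity of joint knob between -0.05 and 0.05 rad/s); the robot touches nothing.
It fails at once if the tin is crushed: pressed into the V with more than 30 N (contact force between paste_tin and v_block above 30 N).
It fails at once if a bystander is moved by more than 30 mm (distance of any of tomato_tin_0, tomato_tin_1, salt_shaker, spice_0 from where it was at the start of the episode above 0.03 m).
It also fails if it takes over 72 s, if anything falls off the work surface, if the arm or the gripper's body presses on something with over 40 N, if the wrist force passes 120 N, or if a joint passes its speed limit or range.

## Working session

There is one attempt and no reset: what is moved stays moved. The work goes in short steps, Python scripts to look and compute and a tool call to move; the robot and the scene stay as the last step left them, time stands still between calls to the robot, and variables do not carry over. Pictures are saved under pics/ and viewed, at most 10 in all, crops included, and the job is handed in when it is done.

Besides the shell and the picture viewer there is one more tool, called after "Request:" by a JSON object that holds its "name" and its "arguments". move_arm: Moves the arm, as the interface text tells. Its arguments: {"type":"object","properties":{"deltas":{"type":"array","items":{"type":"array","items":{"type":"number"}}},"newtons":{"type":"number"}},"required":["deltas"]}

```bash
mkdir -p pics
cat > h.py <<'E'
from cell import *
import numpy as np, cv2
from scipy.spatial.transform import Rotation as R
def ray(cam,xy):
    """world ray (origin, dir) of picture share xy, fixed cameras"""
    m=camera_model(cam);K=np.array(m["K"]);Rm=cv2.Rodrigues(np.array(m["rvec"],float))[0];t=np.array(m["tvec"],float).ravel()
    d=np.linalg.inv(K)@[xy[0]*640,xy[1]*400,1]
    return -Rm.T@t, Rm.T@d
def onz(cam,xy,z):
    o,d=ray(cam,xy); return o+d*(z-o[2])/d[2]
E
python3 - <<'E'
from h import *
print(observe())
ims=[]
for c in("scene","top"):
    im=camera(c); cv2.imwrite(f"pics/{c}0.png",im)
    for q,z in(("paste_tin",0),("stand",0),("v_block",.1),("jaw_track",.1),("crank_post",.099),("knob_axis",.086),("tomato_tin_0",0),("salt_shaker",0),("spice_0",0)):
        for r in place_of(c,q)[:4]: print(c,q,round(r["score"],2),np.round(r["xy"],3),onz(c,r["xy"],z).round(4))
E
```

```text
{'time_s': 0.0, 'joint_pos': array([ 6.51451214e+01,  1.58453193e+01,  8.62933378e+01,  2.37320472e-04,
        7.79621406e+01, -6.93227544e+00]), 'joint_velocities': array([ 0.03871663, -0.03095698,  0.00389257, -0.15506873,  0.00035072,
        0.09175162]), 'effort': array([-7.36513766e-05, -4.04601753e+01, -2.37231606e+01,  6.99777086e-02,
        3.42780200e-02, -1.04986414e-04]), 'tcp_pos': array([0.17672353, 0.54661998, 0.22664072]), 'tcp_rot': array([-1.79899967e+02, -1.23962046e-02,  1.62077336e+02]), 'force': array([ 0.44635791,  0.01829335, -0.45477105]), 'wrist_torque': array([0.02298992, 0.01843819, 0.04299052]), 'grip_force': 0.0, 'opening': 0.09382231266734216}
scene paste_tin 0.68 [0.373 0.486] [0.4846 0.4521 0.    ]
scene paste_tin 0.64 [0.378 0.529] [0.3978 0.3772 0.    ]
scene paste_tin 0.55 [0.417 0.464] [0.5865 0.375  0.    ]
scene stand 0.66 [0.461 0.54 ] [0.4665 0.1711 0.    ]
scene v_block 0.68 [0.461 0.472] [0.5099 0.1899 0.1   ]
scene jaw_track 0.84 [0.443 0.503] [0.4227 0.1912 0.1   ]
scene crank_post 0.23 [0.576 0.642] [ 0.2932 -0.2092  0.099 ]
scene knob_
[... 447 characters left out ...]
76 0.456  0.    ]
top stand 0.87 [0.474 0.512] [0.4855 0.1676 0.    ]
top stand 0.35 [0.292 0.421] [0.6044 0.5458 0.    ]
top v_block 0.52 [0.471 0.484] [0.5024 0.1677 0.1   ]
top jaw_track 0.61 [0.458 0.54 ] [0.436  0.1915 0.1   ]
top crank_post 0.49 [0.407 0.523] [0.4561 0.2876 0.099 ]
top crank_post 0.31 [0.468 0.511] [0.4705 0.1723 0.099 ]
top tomato_tin_0 0.88 [0.576 0.591] [ 0.3847 -0.0397  0.    ]
top tomato_tin_0 0.68 [0.642 0.593] [ 0.3821 -0.1718  0.    ]
top tomato_tin_0 0.22 [0.462 0.54 ] [0.4494 0.1914 0.    ]
top salt_shaker 0.66 [0.293 0.414] [0.6142 0.5444 0.    ]
top spice_0 0.71 [0.718 0.6  ] [ 0.3729 -0.3224  0.    ]
top spice_0 0.68 [0.64  0.588] [ 0.3887 -0.1682  0.    ]
```

View pics/scene0.png

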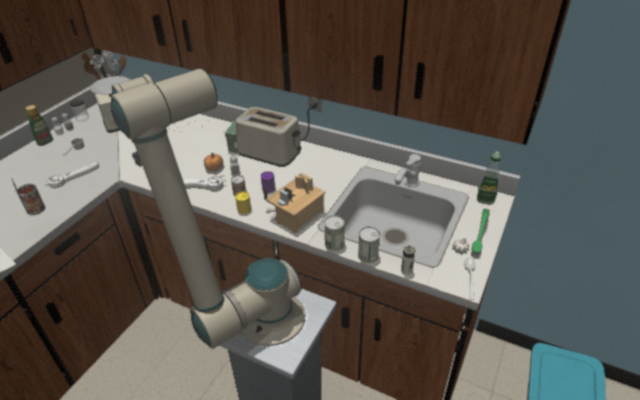

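View pics/top0.png

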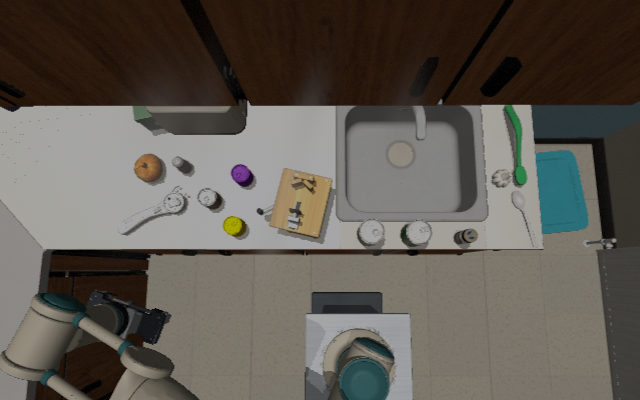

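The scene shows the silver tin at about (238,184), or (208,198) in the top view. It sits between the purple (242,175) and yellow (234,226) look-alikes. The stand is at about (302,203) in the top view, with the crank post at about (261,211).

Run:
```python
from h import *
im=cv2.imread("pics/top0.png"); c=im[155:250,190:345]
cv2.imwrite("pics/c1.png",cv2.resize(c,None,fx=5,fy=5,interpolation=cv2.INTER_CUBIC))
hsv=cv2.cvtColor(im,cv2.COLOR_BGR2HSV)
m=((hsv[...,1]>90)&(hsv[...,0]>8)&(hsv[...,0]<28)&(hsv[...,2]>110)).astype(np.uint8)
w=np.zeros_like(m);w[160:245,262:340]=1;m*=w
m=cv2.morphologyEx(m,cv2.MORPH_CLOSE,np.ones((7,7)))
cn=max(cv2.findContours(m,0,2)[0],key=cv2.contourArea)
P=np.array([onz("top",(u/640,v/400),.1)[:2] for u,v in cv2.convexHull(cn)[:,0]+0.5])
r=cv2.minAreaRect((P*1000).astype(np.float32));print(r,cv2.boxPoints(r))
print({k:np.array(v).round(4).tolist() for k,v in camera_model("wrist").items()})
```

```text
((476.260009765625, 167.4585723876953), (147.8948974609375, 177.59494018554688), 76.64180755615234) [[372.7803  116.02739]
 [545.5704   74.9962 ]
 [579.73975 218.88976]
 [406.94965 259.92096]]
{'K': [[309.7069, 0.0, 321.73], [0.0, 309.7069, 196.3841], [0.0, 0.0, 1.0]], 'hand_eye': [[-0.0007, -0.9699, -0.2435, 0.0698], [1.0, -0.0009, 0.0007, -0.0002], [-0.0009, -0.2435, 0.9699, -0.1561], [0.0, 0.0, 0.0, 1.0]]}
```

View pics/c1.png

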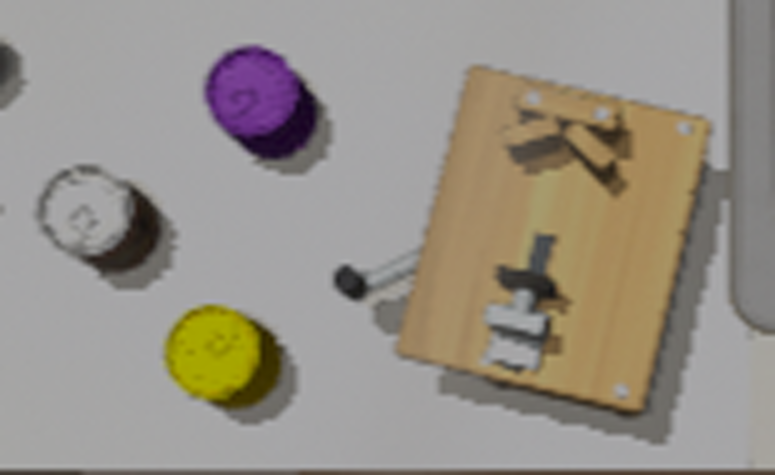

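The crop gives a clean board rectangle, with the silver tin's top at crop (86,213) and the post tip at (350,282). I'll work out the poses and a hover above the tin.

```bash
cat >> h.py <<'E'
def delta(p,yaw=None):
    """shift in tool axes (cm) and turn (deg) to reach world p, tool down at yaw"""
    s=observe(); T=R.from_euler("xyz",s["tcp_rot"],degrees=True)
    d=T.inv().apply(np.array(p)-s["tcp_pos"])*100
    w=(T.inv()*R.from_euler("xyz",[180,0,yaw],degrees=True)).as_rotvec(degrees=True) if yaw is not None else np.zeros(3)
    print("t",round(s["time_s"],2),"tcp",s["tcp_pos"].round(4),s["tcp_rot"].round(2),"F",s["force"].round(1),"open",round(s["opening"],4),"grip",round(s["grip_force"],1))
    print("delta",d.round(2),w.round(2))
def wray(cam_px):
    m=camera_model("wrist");K=np.array(m["K"]);H=np.array(m["hand_eye"]);s=observe()
    x=np.array(cam_px)-K[:2,2];r=np.linalg.norm(x);th=r/K[0,0]
    d=np.r_[np.sin(th)*x/r,np.cos(th)]
    T=R.from_euler("xyz",s["tcp_rot"],degrees=True)
    return s["tcp_pos"]+T.apply(H[:3,3]),T.apply(H[:3,:3]@d)
def wonz(px,z):
    o,d=wray(px);return o+d*(z-o[2])/d[2]
C=np.array([.4763,.1675]);YAW=-103.36
def st(x,y):
    a=np.radians(YAW);return C+np.array([[np.cos(a),-np.sin(a)],[np.sin(a),np.cos(a)]])@[x,y]
E
python3 - <<'E'
from h import *
print("tin",onz("top",((190+86/5)/640,(155+213/5)/400),.072)); print("post",onz("top",((190+350/5)/640,(155+282/5)/400),.099))
ax=st(-.047,0);
for q in(0,.1,.15,.2,.8,1.4):print(q,st(-.047-.085*np.cos(q-.8),.085*np.sin(q-.8)).round(4))
print(ax,"seat",st(-.005,.018))
delta([.488,.455,.2],166.6)
E
```

```text
tin [0.49589796 0.4535749  0.072     ]
post [0.44983501 0.28810774 0.099     ]
0 [0.4415 0.2849]
0.1 [0.4489 0.2891]
0.15 [0.4527 0.291 ]
0.2 [0.4567 0.2926]
0.8 [0.5068 0.2959]
1.4 [0.5501 0.2704]
[0.48716023 0.21322806] seat [0.49496822 0.16820545]
t 1.0 tcp [0.177  0.5471 0.2275] [179.99   0.   162.08] F [-0.2 -0.   0.3] open 0.0938 grip 0.0
delta [-32.43   0.8    2.75] [ 0.01  0.   -4.52]
```

Request:
{"name": "move_arm", "arguments": {"deltas": [[-4,0.1,0,0,0,0,-1],[-9,0.2,0,0,0,-1,-1],[-14,0.4,0.5,0,0,-2,-1],[-19,0.5,1,0,0,-3,-1],[-24,0.6,1.5,0,0,-4,-1],[-28,0.7,2,0,0,-4.5,-1],[-31,0.8,2.5,0,0,-4.5,-1],[-32.4,0.8,2.8,0,0,-4.5,-1],[-32.4,0.8,2.8,0,0,-4.5,-1],[-32.4,0.8,2.8,0,0,-4.5,-1]]}}

```text
time_s: 2.25
tcp_pos: [0.4865, 0.4555, 0.1998]
tcp_rot: [180.0, -0.0, 166.6]
force: [-0.7, 0.5, 0.3]
opening: 0.0942
grip_force: 0.0
```

Run:
```python
from h import *
cv2.imwrite("pics/w1.png",camera("wrist"))
for q,z in(("paste_tin",0),("v_block",.1),("jaw_track",.1),("crank_post",.099),("stand",0)):
    for r in place_of("wrist",q)[:3]: 
        px=np.array(r["xy"])*[640,400];print(q,round(r["score"],2),px.round(),wonz(px,z).round(4))
delta([.488,.455,.2],166.6)
```

```text
paste_tin 0.96 [264. 261.] [0.5721 0.3587 0.    ]
paste_tin 0.82 [328. 188.] [0.4976 0.461  0.    ]
paste_tin 0.71 [241. 136.] [0.4134 0.3763 0.    ]
jaw_track 0.81 [ 79. 220.] [0.4448 0.1873 0.1   ]
crank_post 0.81 [151. 206.] [0.4534 0.2944 0.099 ]
crank_post 0.43 [412. 252.] [0.554  0.5266 0.099 ]
stand 0.88 [123. 222.] [0.4778 0.168  0.    ]
t 2.55 tcp [0.4871 0.4554 0.1998] [1.7997e+02 1.0000e-02 1.6663e+02] F [-0.9  0.2  0.3] open 0.0944 grip 0.0
delta [-0.1  -0.02 -0.02] [0.03 0.01 0.03]
```

View pics/w1.png

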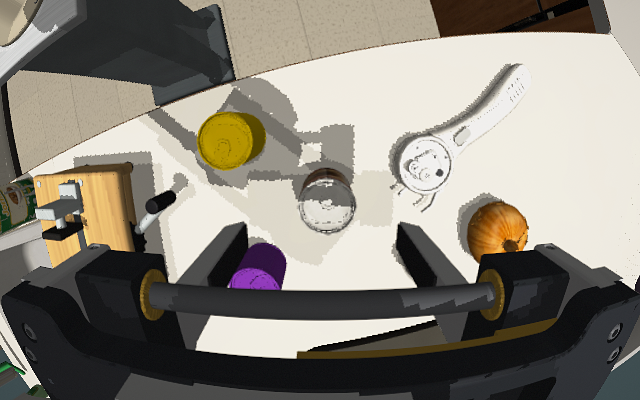

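The tin's top disc is centred at about (327,205), with its base edge near (326,172). The gripper frame overlaps the lower part of the picture.

Run:
```python
from h import *
for px in((327,205),(299,205),(355,205),(327,178),(327,233)):print(px,wonz(px,.072).round(4))
print("base far",wonz((326,169),0).round(4),"post",wonz((149,208),.099))
```

```text
(327, 205) [0.498 0.458 0.072]
(299, 205) [0.4918 0.4321 0.072 ]
(355, 205) [0.5043 0.4841 0.072 ]
(327, 178) [0.4726 0.464  0.072 ]
(327, 233) [0.5258 0.4516 0.072 ]
base far [0.4755 0.4635 0.    ] post [0.45448976 0.29155221 0.099     ]
```

Request:
{"name": "move_arm", "arguments": {"deltas": [[-1,0.4,2,0,0,0,-1],[-1,0.4,6,0,0,0,-1],[-1,0.4,10,0,0,0,-1],[-1,0.4,13,0,0,0,-1],[-1,0.4,15,0,0,0,-1],[-1,0.4,15.1,0,0,0,-1],[-1,0.4,15.1,0,0,0,1],[-1,0.4,15.1,0,0,0,1],[-1,0.4,15.1,0,0,0,1],[-1,0.4,15.1,0,0,0,1]], "newtons": 20}}

```text
time_s: 3.8
tcp_pos: [0.4987, 0.457, 0.0492]
tcp_rot: [179.9, 0.0, 166.6]
force: [0.8, 2.3, 0.9]
opening: 0.0573
grip_force: 0.6
```

Run:
```python
from h import *
delta([.49,.168,.149],166.6)
```

```text
t 3.8 tcp [0.4987 0.457  0.0492] [1.7992e+02 5.0000e-02 1.6658e+02] F [0.8 2.3 0.9] open 0.0573 grip 0.6
delta [ -5.87 -28.3  -10.02] [ 0.08  0.05 -0.02]
```

Request:
{"name": "move_arm", "arguments": {"deltas": [[0,0,0,0,0,0,1],[0,0,0,0,0,0,1],[0,0,-2,0,0,0,1],[0,0,-5,0,0,0,1],[0,0,-9,0,0,0,1],[0,0,-12,0,0,0,1],[0,0,-14,0,0,0,1],[0,0,-15,0,0,0,1],[0,0,-15,0,0,0,1],[0,0,-15,0,0,0,1]], "newtons": 20}}

```text
time_s: 5.05
tcp_pos: [0.4978, 0.4561, 0.197]
tcp_rot: [-179.9, -0.1, 166.6]
force: [0.1, 0.2, -2.4]
opening: 0.0571
grip_force: 20.0
```

Run:
```python
from h import *
p=st(-.005,.012);print(p)
delta([*p,.2],166.64)
```

```text
[0.48913059 0.16959186]
t 5.05 tcp [0.4978 0.4561 0.197 ] [-1.7989e+02 -9.0000e-02  1.6658e+02] F [ 0.1  0.2 -2.4] open 0.0571 grip 20.0
delta [ -5.81 -28.07  -0.25] [-0.11 -0.09 -0.06]
```

Request:
{"name": "move_arm", "arguments": {"deltas": [[-0.5,-2,0,0,0,0,1],[-1.2,-6,0,0,0,0,1],[-2.2,-11,0,0,0,0,1],[-3.3,-16,0,0,0,0,1],[-4.3,-21,0,0,0,0,1],[-5.2,-25,0,0,0,0,1],[-5.6,-27.2,0,0,0,0,1],[-5.8,-28.1,0,0,0,0,1],[-5.8,-28.1,0,0,0,0,1],[-5.8,-28.1,0,0,0,0,1]]}}

```text
time_s: 6.3
tcp_pos: [0.4895, 0.1704, 0.1984]
tcp_rot: [180.0, -0.0, 166.6]
force: [-0.2, 0.4, -1.5]
opening: 0.0571
grip_force: 20.0
```

Run:
```python
from h import *
cv2.imwrite("pics/w2.png",camera("wrist"))
for q,z in(("paste_tin",.14),("v_block",.1),("jaw_track",.1),("crank_post",.099),("stand",0)):
    for r in place_of("wrist",q)[:2]: 
        px=np.array(r["xy"])*[640,400];print(q,round(r["score"],2),px.round(),wonz(px,z).round(4))
p=st(-.005,.012);print(p)
delta([*p,.1507],166.64)
```

```text
paste_tin 0.67 [575. 200.] [0.5321 0.4046 0.14  ]
paste_tin 0.66 [323. 220.] [0.4919 0.1712 0.14  ]
v_block 0.5 [325. 148.] [0.4444 0.184  0.1   ]
jaw_track 0.8 [326. 150.] [0.4462 0.1842 0.1   ]
crank_post 0.8 [448. 132.] [0.4534 0.2918 0.099 ]
stand 0.74 [319. 175.] [0.4827 0.1693 0.    ]
[0.48913059 0.16959186]
t 6.6 tcp [0.4895 0.1703 0.1984] [ 1.8000e+02 -1.0000e-02  1.6663e+02] F [ 0.9  0.1 -1.5] open 0.0569 grip 20.0
delta [ 0.02 -0.08  4.77] [ 0.   -0.01 -0.01]
```

View pics/w2.png

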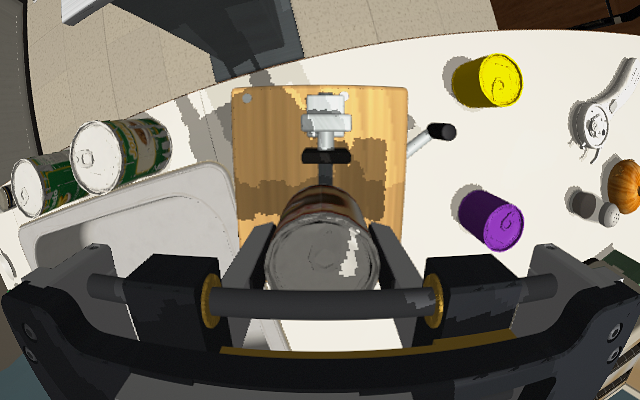

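The pad (326,157) and slide lie in line with the held tin. The board's near corners are at (233,88) and (407,88).

Run:
```python
from h import *
def loc(w):
    a=np.radians(YAW);d=w[:2]-C;return (np.array([[np.cos(a),np.sin(a)],[-np.sin(a),np.cos(a)]])@d).round(4)
for n,px,z in(("cornR",(233,88),.1),("cornL",(407,88),.1),("padtop far",(327,162),.148),("padL",(350,162),.148),("padR",(302,162),.148),("post",(442,132),.099),("tin near base",(321,186),.149),("post2",(448,132),.099)):
    print(n,loc(wonz(px,z)))
```

```text
cornR [ 0.0679 -0.0867]
cornL [-0.0766 -0.0864]
padtop far [-0.0093 -0.0296]
padL [-0.0248 -0.0296]
padR [ 0.0075 -0.0296]
post [-0.1096 -0.0506]
tin near base [-0.0052 -0.0133]
post2 [-0.1153 -0.0509]
```

Request:
{"name": "move_arm", "arguments": {"deltas": [[-0.2,0.3,1,0,0,0,1],[-0.2,0.3,2.5,0,0,0,1],[-0.2,0.3,4,0,0,0,1],[-0.2,0.3,4.6,0,0,0,1],[-0.2,0.3,4.8,0,0,0,1],[-0.2,0.3,4.9,0,0,0,1],[-0.2,0.3,4.9,0,0,0,1],[-0.2,0.3,4.9,0,0,0,1],[-0.2,0.3,4.9,0,0,0,1],[-0.2,0.3,4.9,0,0,0,1]]}}

```text
time_s: 7.85
tcp_pos: [0.4922, 0.1723, 0.1496]
tcp_rot: [180.0, 0.0, 166.6]
force: [-0.1, 0.5, -1.2]
opening: 0.057
grip_force: 20.0
```

Request:
{"name": "move_arm", "arguments": {"deltas": [[0,0,0.1,0,0,0,1],[0,0,0.1,0,0,0,-0.6],[0,0,0.1,0,0,0,-0.6],[0,0,0.1,0,0,0,-0.6],[0,0,0.1,0,0,0,-0.6],[0,0,0.1,0,0,0,-0.6],[0,0,-2,0,0,0,-0.6],[0,0,-5,0,0,0,-0.6],[0,0,-9,0,0,0,-0.6],[0,0,-11,0,0,0,-0.6]]}}

```text
time_s: 9.1
tcp_pos: [0.493, 0.1725, 0.2617]
tcp_rot: [179.9, 0.2, 166.6]
force: [0.4, 0.3, -0.3]
opening: 0.0752
grip_force: 0.0
```

Run:
```python
from h import *
cv2.imwrite("pics/w3.png",camera("wrist"))
for q,z in(("paste_tin",.1),("v_block",.1),("jaw_track",.1),("crank_post",.099),("knob_axis",.086)):
    for r in place_of("wrist",q)[:2]: 
        px=np.array(r["xy"])*[640,400];print(q,round(r["score"],2),px.round(),wonz(px,z).round(4))
delta([.45,.291,.3],166.64)
```

```text
paste_tin 0.97 [449.  86.] [0.418  0.3317 0.1   ]
paste_tin 0.95 [455. 197.] [0.5396 0.3165 0.1   ]
jaw_track 0.87 [321. 136.] [0.4399 0.1836 0.1   ]
crank_post 0.73 [423. 125.] [0.4502 0.2908 0.099 ]
knob_axis 0.4 [423. 126.] [0.4517 0.2944 0.086 ]
t 9.4 tcp [0.4914 0.1721 0.2581] [-1.7994e+02 -1.4000e-01  1.6658e+02] F [-0.8  0.2  0.3] open 0.0751 grip 0.0
delta [ 6.8  10.6  -4.19] [-0.06 -0.14 -0.06]
```

View pics/w3.png

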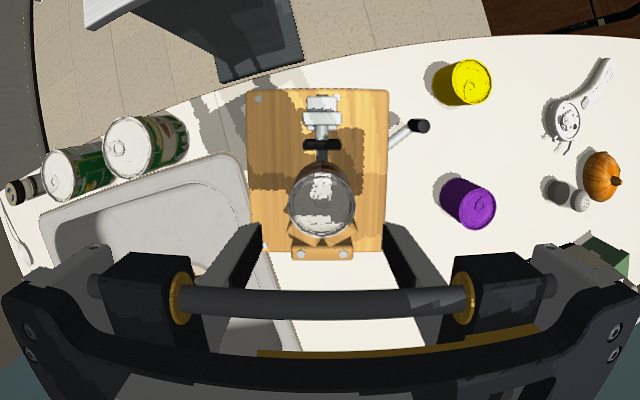

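The tin stands upright in front of the V, with its top at about (321,208). The board corners are about (247,91), (389,92) and (385,251), and the post top is at (421,126).

Run:
```python
from h import *
def loc(w):
    a=np.radians(YAW);d=w[:2]-C;return (np.array([[np.cos(a),np.sin(a)],[-np.sin(a),np.cos(a)]])@d).round(4)
for n,px,z in(("cornR",(247,90),.1),("cornL",(389,92),.1),("cornLfar",(385,251),.1),("tin",(321,208),.172),("pad front",(322,149),.148),("post",(422,126),.099),("V back",(322,255),.150)):
    w=wonz(px,z);print(n,w.round(4),loc(w))
```

```text
cornR [0.3734 0.1218 0.1   ] [ 0.0682 -0.0896]
cornL [0.4095 0.2618 0.1   ] [-0.0763 -0.0868]
cornLfar [0.5778 0.2243 0.1   ] [-0.0787  0.0856]
tin [0.4918 0.1713 0.172 ] [-0.0072  0.0142]
pad front [0.4474 0.1827 0.148 ] [-0.0081 -0.0316]
post [0.4507 0.2895 0.099 ] [-0.1127 -0.053 ]
V back [0.5427 0.1599 0.15  ] [-0.008   0.0664]
```

```bash
sed -i 's/^C=.*/C=np.array([.4763,.1675]);YAW=-103.36/' h.py
python3 - <<'E'
from h import *
p=st(-.1145,-.054);print(p);delta([*p,.24],76.64);print(observe()["joint_pos"].round(1))
E
```

```text
[0.45021875 0.29137905]
t 9.4 tcp [0.4914 0.1721 0.2581] [-1.7994e+02 -1.4000e-01  1.6658e+02] F [-0.8  0.2  0.3] open 0.0751 grip 0.0
delta [ 6.77 10.65  1.81] [-1.500e-01 -6.000e-02  8.994e+01]
[ 11.6  10.2  89.4   0.   80.5 -64.9]
```

Request:
{"name": "move_arm", "arguments": {"deltas": [[0.7,1,0,0,0,9,-0.3],[1.4,2,0,0,0,18,-0.3],[2.2,3.2,0,0,0,27,-0.3],[3,4.5,0,0,0,37,-0.3],[3.8,5.8,0,0,0,47,-0.3],[4.6,7,0,0,0,57,-0.3],[5.4,8.3,0,0,0,67,-0.3],[6.1,9.5,0.5,0,0,77,-0.3],[6.7,10.5,1,0,0,86,-0.3],[6.8,10.7,1.5,0,0,90,-0.3]]}}

```text
time_s: 10.65
tcp_pos: [0.45, 0.2925, 0.2428]
tcp_rot: [-179.9, 0.1, 76.5]
force: [0.5, 0.2, -0.1]
opening: 0.0611
grip_force: 0.0
```

Run:
```python
from h import *
cv2.imwrite("pics/w4.png",camera("wrist"))
for r in place_of("wrist","crank_post")[:3]: 
        px=np.array(r["xy"])*[640,400];print(round(r["score"],2),px.round(),wonz(px,.099).round(4))
p=st(-.1145,-.054);delta([*p,.095],76.64)
```

```text
0.78 [327. 190.] [0.4551 0.2921 0.099 ]
t 10.75 tcp [0.4498 0.292  0.2426] [-1.7983e+02  1.3000e-01  7.6620e+01] F [-0.2 -0.3  0.4] open 0.0612 grip 0.0
delta [-0.02  0.1  14.76] [-0.17  0.13 -0.02]
```

View pics/w4.png

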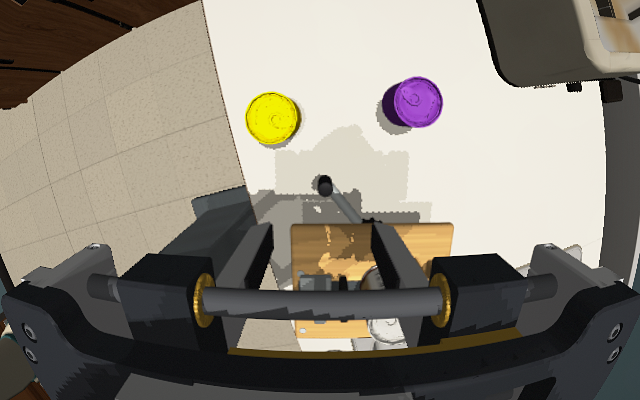

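The post top shows at about (325,187), between the fingers and clear of the board edge and both look-alikes.

Request:
{"name": "move_arm", "arguments": {"deltas": [[0,0.3,1,0,0,0,-0.3],[0,0.3,4,0,0,0,-0.3],[0,0.3,8,0,0,0,-0.3],[0,0.3,11.5,0,0,0,-0.3],[0,0.3,14,0,0,0,-0.3],[0,0.3,14.8,0,0,0,-0.3],[0,0.3,14.8,0,0,0,0.5],[0,0.3,14.8,0,0,0,0.5],[0,0.3,14.8,0,0,0,0.5],[0,0.3,14.8,0,0,0,0.5]], "newtons": 10}}

```text
time_s: 12.0
tcp_pos: [0.4541, 0.2916, 0.0972]
tcp_rot: [179.9, -0.1, 76.6]
force: [-0.1, 0.2, 0.9]
opening: 0.025
grip_force: 0.0
```

```bash
cat >> h.py <<'E'
C2=st(-.0035,.0005)
def crank(qs,off=0):
    """tool shifts (cm) from the present pose to knob angles qs, TCP 'off' m ahead of the post along the stand's y"""
    s=observe();T=R.from_euler("xyz",s["tcp_rot"],degrees=True);a=np.radians(YAW)
    M=np.array([[np.cos(a),-np.sin(a)],[np.sin(a),np.cos(a)]])
    l=M.T@(s["tcp_pos"][:2]-C2)-[-.047,0];f=M.T@s["force"][:2]
    print("t",round(s["time_s"],2),"local",l.round(4),"r",np.hypot(*l).round(4),"F stand",f.round(1),s["force"][2].round(1),"open",round(s["opening"],4),"grip",s["grip_force"])
    b=l-[0,off];print("q from tcp less off",(.8+np.arctan2(b[1],-b[0])).round(3))
    for q in qs:
        g=M@[-.085*np.cos(q-.8)-l[0],.085*np.sin(q-.8)+off-l[1]]
        print(q,(T.inv().apply([*g,0])*100).round(2))
E
python3 - <<'E'
from h import *
crank([.1,.2,.3,.4,.5,.6,.7],.003)
E
```

```text
t 12.0 local [-0.0652 -0.0508] r 0.0826 F stand [-0.2 -0.2] 0.9 open 0.025 grip 0.0
q from tcp less off 0.11
0.1 [-0.02 -0.1  -0.  ]
0.2 [0.5  0.58 0.  ]
0.3 [0.94 1.3  0.  ]
0.4 [1.31 2.06 0.  ]
0.5 [1.61 2.86 0.  ]
0.6 [1.82 3.69 0.01]
0.7 [1.95 4.53 0.01]
```

Request:
{"name": "move_arm", "arguments": {"deltas": [[0.2,0.4,0,0,0,0,0.5],[0.5,0.8,0,0,0,0,0.5],[0.75,1.1,0,0,0,0,0.5],[0.95,1.45,0,0,0,0,0.5],[1.15,1.85,0,0,0,0,0.5],[1.3,2.2,0,0,0,0,0.5],[1.5,2.6,0,0,0,0,0.5],[1.6,3.0,0,0,0,0,0.5],[1.7,3.4,0,0,0,0,0.5],[1.8,3.7,0,0,0,0,0.5]]}}

```text
time_s: 13.25
tcp_pos: [0.4937, 0.3031, 0.0965]
tcp_rot: [-179.9, -0.3, 76.5]
force: [-4.8, 6.3, 1.5]
opening: 0.0236
grip_force: 3.1
```

Run:
```python
from h import *
crank([.6,.65,.7,.75,.8,.85,.9],.0045)
```

```text
t 13.25 local [-0.0855 -0.015 ] r 0.0868 F stand [-5.  -6.1] 1.5 open 0.0236 grip 3.0745314806699753
q from tcp less off 0.576
0.6 [-0.22  0.26 -0.  ]
0.65 [-0.14  0.68 -0.  ]
0.7 [-0.09  1.1  -0.  ]
0.75 [-0.05  1.52 -0.  ]
0.8 [-0.04  1.95 -0.  ]
0.85 [-0.05  2.37 -0.01]
0.9 [-0.08  2.79 -0.01]
```

Request:
{"name": "move_arm", "arguments": {"deltas": [[0.1,0.1,0,0,0,0,0.5],[0.15,0.2,0,0,0,0,0.5],[0.2,0.3,0,0,0,0,0.5],[0.2,0.4,0,0,0,0,0.5],[0.2,0.5,0,0,0,0,0.5],[0.2,0.6,0,0,0,0,0.5],[0.25,0.7,0,0,0,0,0.5],[0.25,0.8,0,0,0,0,0.5],[0.25,0.9,0,0,0,0,0.5],[0.25,0.9,0,0,0,0,0.5]]}}

```text
time_s: 14.5
tcp_pos: [0.5033, 0.3029, 0.0964]
tcp_rot: [-179.9, -0.2, 76.5]
force: [-3.8, 5.2, 1.4]
opening: 0.0237
grip_force: 2.5
```

Run:
```python
from h import *
crank([],.0038)
```

```text
t 14.5 local [-0.0875 -0.0055] r 0.0877 F stand [-4.2 -4.9] 1.4 open 0.0237 grip 2.4633825570344925
q from tcp less off 0.694
```

Request:
{"name": "move_arm", "arguments": {"deltas": [[0.1,0.1,0,0,0,0,0.5],[0.15,0.2,0,0,0,0,0.5],[0.15,0.3,0,0,0,0,0.5],[0.15,0.4,0,0,0,0,0.5],[0.15,0.5,0,0,0,0,0.5],[0.15,0.6,0,0,0,0,0.5],[0.15,0.7,0,0,0,0,0.5],[0.15,0.8,0,0,0,0,0.5],[0.15,0.8,0,0,0,0,0.5],[0.15,0.8,0,0,0,0,0.5]]}}

```text
time_s: 15.75
tcp_pos: [0.5115, 0.3022, 0.0964]
tcp_rot: [-180.0, -0.2, 76.5]
force: [-3.5, 4.7, 1.6]
opening: 0.0237
grip_force: 2.4
```

Run:
```python
from h import *
crank([],.0038)
```

```text
t 15.75 local [-0.0886  0.0026] r 0.0887 F stand [-3.8 -4.5] 1.6 open 0.0237 grip 2.366172820329666
q from tcp less off 0.787
```

Request:
{"name": "move_arm", "arguments": {"deltas": [[0,0.1,0,0,0,0,0.5],[0,0.2,0,0,0,0,0.5],[0,0.3,0,0,0,0,0.5],[0,0.4,0,0,0,0,0.5],[0,0.5,0,0,0,0,0.5],[0,0.6,0,0,0,0,0.5],[0,0.6,0,0,0,0,0.5],[0,0.6,0,0,0,0,0.5],[0,0.6,0,0,0,0,0.5],[0,0.6,0,0,0,0,0.5]]}}

```text
time_s: 17.0
tcp_pos: [0.5174, 0.3006, 0.0964]
tcp_rot: [-180.0, -0.2, 76.5]
force: [-3.0, 4.2, 0.5]
opening: 0.0238
grip_force: 2.2
```

Run:
```python
from h import *
crank([],.0038)
```

```text
t 17.0 local [-0.0885  0.0088] r 0.089 F stand [-3.4 -3.8] 0.5 open 0.0238 grip 2.2102229297161102
q from tcp less off 0.856
```

Request:
{"name": "move_arm", "arguments": {"deltas": [[0,0.1,0,0,0,0,0.5],[0,0.2,0,0,0,0,0.5],[-0.05,0.3,0,0,0,0,0.5],[-0.05,0.4,0,0,0,0,0.5],[-0.05,0.5,0,0,0,0,0.5],[-0.05,0.5,0,0,0,0,0.5],[-0.05,0.5,0,0,0,0,0.5],[-0.05,0.5,0,0,0,0,0.5],[-0.05,0.5,0,0,0,0,0.5],[-0.05,0.5,0,0,0,0,0.5]]}}

```text
time_s: 18.25
tcp_pos: [0.5222, 0.2989, 0.0963]
tcp_rot: [-180.0, -0.2, 76.5]
force: [-3.1, 5.3, 1.3]
opening: 0.0238
grip_force: 2.1
```

Run:
```python
from h import *
crank([],.0038)
```

```text
t 18.25 local [-0.088   0.0138] r 0.089 F stand [-4.5 -4.2] 1.3 open 0.0238 grip 2.1402014046907425
q from tcp less off 0.913
```

Request:
{"name": "move_arm", "arguments": {"deltas": [[0,0.1,0,0,0,0,0.5],[-0.05,0.2,0,0,0,0,0.5],[-0.05,0.3,0,0,0,0,0.5],[-0.05,0.35,0,0,0,0,0.5],[-0.05,0.35,0,0,0,0,0.5],[-0.05,0.35,0,0,0,0,0.5],[-0.05,0.35,0,0,0,0,0.5],[-0.05,0.35,0,0,0,0,0.5],[-0.05,0.35,0,0,0,0,0.5],[-0.05,0.35,0,0,0,0,0.5]]}}

```text
time_s: 19.5
tcp_pos: [0.5249, 0.2977, 0.0962]
tcp_rot: [-179.9, -0.2, 76.5]
force: [-4.4, 4.5, 1.3]
opening: 0.0235
grip_force: 2.6
```

Run:
```python
from h import *
crank([],.0038)
```

```text
t 19.5 local [-0.0874  0.0167] r 0.089 F stand [-3.4 -5.4] 1.3 open 0.0235 grip 2.6207826286554337
q from tcp less off 0.947
```

Request:
{"name": "move_arm", "arguments": {"deltas": [[0,0.1,0,0,0,0,0.5],[-0.05,0.2,0,0,0,0,0.5],[-0.05,0.3,0,0,0,0,0.5],[-0.05,0.3,0,0,0,0,0.5],[-0.05,0.3,0,0,0,0,0.5],[-0.05,0.3,0,0,0,0,0.5],[-0.05,0.3,0,0,0,0,0.5],[-0.05,0.3,0,0,0,0,0.5],[-0.05,0.3,0,0,0,0,0.5],[-0.05,0.3,0,0,0,0,0.5]]}}

```text
time_s: 20.75
tcp_pos: [0.5273, 0.297, 0.0962]
tcp_rot: [-179.8, -0.2, 76.5]
force: [-5.8, 5.3, 0.8]
opening: 0.0235
grip_force: 3.2
```

Run:
```python
from h import *
crank([],.0038)
```

```text
t 20.75 local [-0.0872  0.0192] r 0.0893 F stand [-3.8 -6.8] 0.8 open 0.0235 grip 3.180806413292885
q from tcp less off 0.974
```

Request:
{"name": "move_arm", "arguments": {"deltas": [[0,0.1,0,0,0,0,0.5],[-0.05,0.2,0,0,0,0,0.5],[-0.05,0.3,0,0,0,0,0.5],[-0.05,0.35,0,0,0,0,0.5],[-0.05,0.35,0,0,0,0,0.5],[-0.05,0.35,0,0,0,0,0.5],[-0.05,0.35,0,0,0,0,0.5],[-0.05,0.35,0,0,0,0,0.5],[-0.05,0.35,0,0,0,0,0.5],[-0.05,0.35,0,0,0,0,0.5]]}}

```text
time_s: 22.0
tcp_pos: [0.5297, 0.2961, 0.0962]
tcp_rot: [-179.7, -0.2, 76.5]
force: [-6.8, 7.7, 3.0]
opening: 0.0237
grip_force: 4.0
```

Run:
```python
from h import *
crank([],.0038)
```

```text
t 22.0 local [-0.087   0.0218] r 0.0897 F stand [-6.  -8.4] 3.0 open 0.0237 grip 3.997212052345276
q from tcp less off 1.004
```

Request:
{"name": "move_arm", "arguments": {"deltas": [[0,-0.2,0,0,0,0,0.5],[0,-0.4,0,0,0,0,0.3],[0,-0.5,0,0,0,0,0],[0,-0.5,0,0,0,0,-0.2],[0,-0.5,0,0,0,0,-0.2],[0,-0.5,-1,0,0,0,-0.2],[0,-0.5,-4,0,0,0,-0.2],[0,-0.5,-8,0,0,0,-0.2],[0,-0.5,-12,0,0,0,-0.2],[0,-0.5,-14,0,0,0,-0.2]]}}

```text
time_s: 23.25
tcp_pos: [0.5276, 0.295, 0.2401]
tcp_rot: [179.8, -0.2, 76.6]
force: [1.3, -0.0, -0.4]
opening: 0.0569
grip_force: 0.0
```

Request:
{"name": "move_arm", "arguments": {"deltas": [[1,0,-1,0,0,0,-0.2],[3,0,-2,0,0,0,-0.2],[5,0,-3,0,0,-8,-0.2],[6,0,-3,0,0,-18,-0.2],[6,0,-3,0,0,-28,-0.2],[6,0,-3,0,0,-38,-0.2],[6,0,-3,0,0,-48,-0.2],[6,0,-3,0,0,-58,-0.2],[6,0,-3,0,0,-68,-0.2],[6,0,-3,0,0,-78,-0.2]]}}

```text
time_s: 24.5
tcp_pos: [0.5403, 0.3535, 0.2657]
tcp_rot: [-180.0, -0.1, 154.9]
force: [-0.3, -0.9, 0.4]
opening: 0.0561
grip_force: 0.0
```

Run:
```python
from h import *
im=camera("wrist");cv2.imwrite("pics/w5.png",im)
for q in("crank_post","jaw_track"):
    for r in place_of("wrist",q)[:1]: 
        px=np.array(r["xy"])*[640,400];print(q,round(r["score"],2),px.round(),wonz(px,.099).round(4))
delta([.49,.17,.3])
```

```text
jaw_track 0.94 [155. 176.] [0.4442 0.1828 0.099 ]
t 24.65 tcp [0.5403 0.3534 0.2659] [-1.7997e+02 -4.0000e-02  1.5443e+02] F [ 0.7  0.6 -0.4] open 0.0563 grip 0.0
delta [ -3.38 -18.72  -3.4 ] [0. 0. 0.]
```

View pics/w5.png

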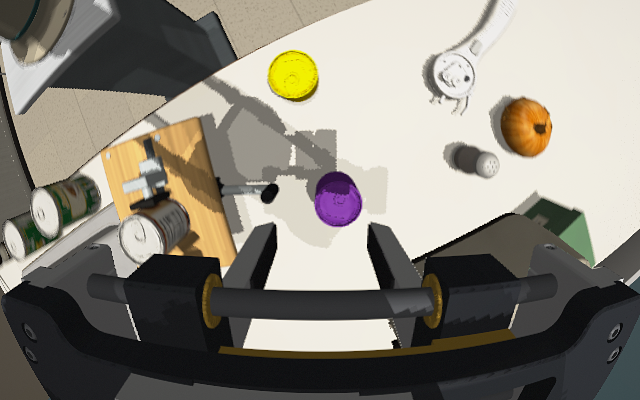

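The picture shows the tin upright at (155,232) with the pad against it. The post stands where I left it, at (270,193), and the gripper is clear. I'll check the post angle, then hand in.

Run:
```python
from h import *
w=wonz((271,192),.099)[:2];a=np.radians(YAW);M=np.array([[np.cos(a),-np.sin(a)],[np.sin(a),np.cos(a)]])
l=M.T@(w-C2)-[-.047,0];print(l,np.hypot(*l),.8+np.arctan2(l[1],-l[0]),observe()["force"])
print(close_job())
```

```text
[-0.09028733  0.01330097] 0.0912618095921747 0.946266135902595 [ 0.68242682  0.57687193 -0.37627052]
the job is handed in; nothing more can be done
None
```

The tin stands upright in the V with the jaw clamped on it at an estimated 14–16 N (from the crank force, not measured directly). The crank is released, the arm is clear, and the job was handed in at about 25 s. No verdict came back.

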